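# Slide the board out to the pointer and hold it

### The arm

A 6-joint arm with a two-finger parallel gripper is mounted at the origin on a cart in front of the work surface, level with it; the furniture and walls round the work are solid. World frame = base frame: x ahead of the robot, y to its left, z up, the work surface at z = 0. Lengths are in m, angles in rad, forces in N, time in s.
With the tool pointing down it reaches from about 0.4 to 0.825 m from the base axis. Payload 7 kg.
Tool frame: the origin (TCP) lies at the very end of the fingers, on their centre line; the grasp point (between the pads) lies arm.grip_point_offset behind it (arm.grip_point_offset is the distance from the TCP to the grasp point, in m); z points along the fingers, y is the line along which they close (so a half turn about z gives the same grasp; the last joint's range is limited). The gripper opens to 88 mm and grips with 3 to 60 N. Pads are 19 mm wide; open, the fingers measure 130 mm over their backs; the gripper's body (78 mm by 193 mm) begins 47 mm behind the grasp point.
Start: joints at [1.603, 0.359, 0.012, 0, -1.224, -0.288], TCP at [0.171, 0.653, 0.227] pointing down, gripper open.
Joint ranges: [-3.07, 3.07], [-1.43, 2.12], [-1.02, 1.25], [-3.03, 1.67], [-3.05, -0], [-3.03, 3.03]. Speed limits (rad/s): [2.39, 2.39, 3.01, 3.14, 3.14, 3.14].

### API

Orientations are given as [roll, pitch, yaw] about the fixed x, y, z axes, in that order (R = Rz(yaw) Ry(pitch) Rx(roll)).
In Python, from station import arm gives the robot as it stands.
- The arm moves only by the shell command python3 -m crank 'ROWS' [OPENING] [FORCE]. ROWS is JSON, a list of rows, each an object of numbers: "dx", "dy", "dz": the shift along the tool's x, y, z in cm; "wx", "wy", "wz": the turn, a rotation vector about the tool's x, y, z in degrees. A call has exactly 10 rows; each row is the pose to reach, as a shift and turn from the pose commanded when the call began, along the tool's axes at that moment; what a row does not reach only later rows make up. A row lasts 1/8 s, in which the tool goes at most 62.5 mm and 10.7 degrees, less where a joint would pass 70% of its speed; a pose out of reach is approached as far as the arm can. A call with a gripper value outside its range is refused whole. OPENING is the finger opening in cm, from 0 to 8.76, set as the call begins (- or left out, the last holds). The fingers move at their own pace and stop on an object; FORCE is the grip in N (left out, the last holds). Time passes only in rows, so rows that repeat a pose let the fingers close, or fill a call up. It gives the time, the measured TCP pose, the force, the opening and the grip force at its end, in the units of the state.
- arm.get_state(): the state, without advancing time (a new reading comes with each control period).
- arm.grab_frame(name): name is "side" or "top" or "wrist"; returns the picture (420x560x3 uint8, red, green, blue); there is no depth.
- arm.calibration(name): a dict with "fx", "fy", "cx", "cy" (pixels), "dist_coeffs" ([k1, k2, p1, p2, k3] as OpenCV has them; the pictures are not rectified), "world_from_camera" (4x4, takes a point from camera to world coordinates). Camera axes: x right, y down, z forward; pixel columns grow to the right and rows downward; lengths in m; the calibration is good to about 2 mm. A picture is of the moment at which its call begins: read the wrist's pose just before it. calibration takes no time and is no camera call; for the wrist camera it gives the pose at the moment of the call.
- arm.job_done(): hands the job in; it is judged then, once.
Trained networks look in the newest picture that a camera, given by its name, has taken for a name from the list of things; names that differ only in an ending like _2 or _b are one class to them, and where a whole thing is asked for, a point or a joint stands for the part that bears it (a point fixed in the world has none). Each returns a list of dicts, best first, with "confidence" (0 to 1); they miss things now and then, are a little off and sometimes report something else, mostly with a low value. They report only what shows in the picture. A call takes as long as a camera call.
- arm.find_in(camera, query): "centre" ([x, y, z] in m, in world coordinates, good to about 4 mm: the middle of the surface that is visible of it).
- arm.masks_of(camera, query): "pixels" (420x560 bool, what is visible of it).
- arm.mark_of(camera, query): "centre" ([x, y, z] in m, in world coordinates, good to about 4 mm: a listed point, or the origin of a listed thing).
The state is a dict: "t": time; "q": joint angles; "qd": joint speeds; "joint_efforts": joint torques, N m; "eef_pos": TCP position; "ee_rot": TCP orientation; "force": force on the tool from outside, world axes, zero at the start; "moment": the same for the moment, N m; "width": finger opening in m; "gripper_force": force on a finger pad.
Only numpy, scipy, OpenCV 4.12 (cv2) and the standard library are available. Lean on these libraries where they do the work, as an engineer would, in place of code of your own. Each camera call takes 0.05 s, during which the arm holds its last target. There are 200 camera calls.

### The job

Turn the stop handle at the open end of the plywood rest clockwise (seen from above) to its open position, so that the steel blade no longer bars the way. Then slide the board out over the open end, without lifting it off the rest or letting it tip, until its front edge is even with the tip of the pointer beside its path. It is then past its balance point, so finish while still holding it there, level and still; leave the pointer where it is set and do not disturb the things lying around.

Things in the scene. Friction and masses are not known exactly. Their poses are not given: they have to be found in the camera images.
- rest: Fixed plywood rest, 270 x 110 mm, top 70 mm above the worktop. Origin: on the worktop under the middle of its open end; x points outward along the slide (roughly to the robot's right), y left of that, z up. Top from x = -270 mm to 0. Two rails 8 mm high (inner faces y = +-42 mm, x -265 to -15 mm) guide the board.
- board: Loose board 220 x 80 x 14 mm on the rest, 0.25 to 0.5 kg; front edge 55 to 70 mm inside the open end at the start. Origin: centre of underside; x to its front (outward) edge, z up; mass centre 8 mm behind it. Light grip block on top near the rear: 40 long (x), 18 wide, 36 high, 88 mm behind the origin. At the pointer it tips if let go: holding the block takes up to 6 N.
- board_front (a point): Middle of the board's front edge face, at half thickness (7 mm above the underside), 110 mm ahead of the board's origin.
- board_grip (a point): Point on the grip block to grasp: 34 mm above the board's underside, i.e. 20 mm above its upper face and 16 mm below the block's top. Axes as the board's.
- stop_handle (a joint): Turns about an upright axis 25 mm outward and 64 mm left of the rest's origin. 0 rad = closed, blade across the path; 1.4 = open, blade back along the rest's side; grows clockwise from above. Firm stop at each end; friction (0.05 N m) keeps it where it is left. Opening, the blade sweeps the last 45 mm of the rest: board must be inside. A board cannot push it open.
- handle_grip (a point): On the handle's axis at grip height, 107 mm above the worktop: in a black bar grip 44 long, 14 wide, from 85 to 119 mm above the worktop, in line with the steel blade below it (12 x 12 mm, reaching 64 mm from the axis). The point's y axis runs along the bar, away from the blade's tip.
- pointer_tip (a point): Tip of the thin steel pointer that marks where the board's front edge must come: 10 mm beside the path on the right (robot's) side, 77 mm above the worktop, 130 to 160 mm beyond the rest's open end. Its carrier sits on a bar, held by 4 N friction. Axes as the rest's (x outward).
- tin_balm: Small round tin, 48 mm across and 28 mm high, on the worktop below the board's overhang; origin at the centre of its underside. Not to be moved.
- tape_measure: Yellow tape measure, 28 x 58 x 52 mm, on the worktop just behind the rest (the nearest of the yellow ones); origin under its centre. Not to be moved.
- marker_1: Marker pen, 128 mm long, 15 mm thick, lying on the worktop behind the open end; origin under its centre. Not to be moved.
- pointer: The pointer with its carrier; origin on the worktop level under the middle of the board's path, at the same distance outward as the tip.

How it is judged:
By the outcome, as a careful person would: the job done as asked, in the order asked, and still so for the second after the job is handed in, while the arm keeps its last pose, push and grip.
It also fails if it takes over 54 s, if anything falls off the work surface, if the arm or the gripper's body presses on something with over 40 N, if the wrist force passes 120 N, or if a joint passes its speed limit or range.

## Working session

There is one attempt and no reset: what is moved stays moved. The work goes in short steps, Python scripts to look and compute and a shell command to move; the robot and the scene stay as the last step left them, time stands still between calls to the robot, and variables do not carry over. Pictures are saved under pics/ and viewed, at most 12 in all, crops included, and the job is handed in when it is done.

```bash
mkdir -p pics; ls
python3 - <<'E'
from station import arm
import cv2, numpy as np
s=arm.get_state(); print(s['t'],s['eef_pos'],s['ee_rot'],s['width'],arm.grip_point_offset)
ims=[]
for c in ['top','side']:
    im=arm.grab_frame(c); cv2.imwrite(f'pics/{c}0.png',im[:,:,::-1])
    for n in ['board_front','board_grip','handle_grip','pointer_tip','rest','board','tin_balm','tape_measure','marker_1','pointer','stop_handle']:
        try: r=arm.mark_of(c,n)
        except Exception as e: r=[]; print(n,e)
        print(c,n,[(np.round(x['centre'],4).tolist(),round(x['confidence'],2)) for x in r[:2]])
print(arm.get_state()['t'])
E
```

```text
pics
0.0 [0.17067647 0.65255654 0.22562807] [ 3.13994285e+00 -1.66585216e-04 -2.55920600e-01] 0.08801982932410556 0.0188
top board_front [([0.4836, -0.1023, 0.0804], 0.94), ([0.4841, -0.2433, -0.0002], 0.52)]
top board_grip [([0.5015, 0.0967, 0.1044], 0.73)]
top handle_grip [([0.5467, -0.1892, 0.1073], 0.71), ([0.6091, -0.2559, -0.0047], 0.42)]
top pointer_tip [([0.424, -0.2995, 0.076], 0.58)]
top rest [([0.4822, -0.1597, 0.0], 0.62)]
top board [([0.4971, 0.009, 0.0709], 0.83)]
top tin_balm [([0.4858, -0.2435, -0.0031], 0.62)]
top tape_measure [([0.6353, -0.1323, 0.0042], 0.73)]
top marker_1 []
top pointer [([0.6087, -0.2549, -0.0024], 0.51)]
stop_handle it knows: board, board_front, board_grip, handle_grip, marker, pointer, pointer_tip, rest, tape_measure, tin_balm
top stop_handle []
side board_front [([0.4905, -0.1003, 0.0757], 0.6)]
side board_grip [([0.5034, 0.0926, 0.1022], 0.89)]
side handle_grip [([0.5411, -0.1922, 0.1064], 0.56)]
side pointer_tip [([0.4244, -0.2981, 0.0727], 0.62)]
side rest [([0.4816, -0.1635, 0.001], 0.75)]
side board [([0.4974, 0.0062, 0.0718], 0.69), ([0.4887, -0.2392, 0.002], 0.36)]
side tin_balm [([0.4873, -0.2377, 0.0017], 0.5)]
side tape_measure []
side marker_1 [([0.6108, -0.2535, -0.0003], 0.47)]
side pointer []
stop_handle it knows: board, board_front, board_grip, handle_grip, marker, pointer, pointer_tip, rest, tape_measure, tin_balm
side stop_handle []
1.1
```

View pics/top0.png

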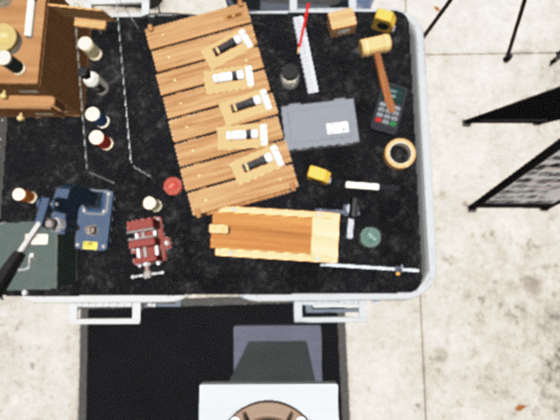

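View pics/side0.png

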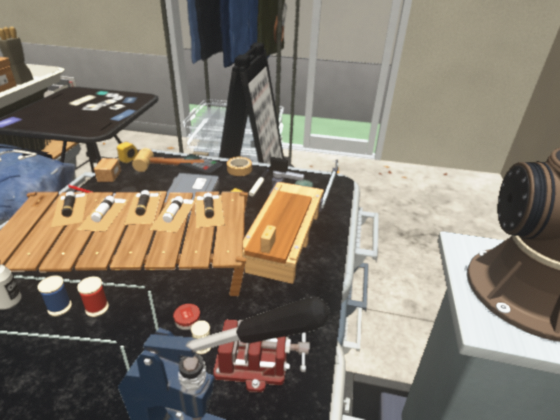

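The top view shows the rest at (210–340, 208–262), with the handle and blade at (352, 205–238), the pointer at about (322, 265) and the tin at (370, 237). A machine with a black lever stands at (0–60, 190–290), near the arm's start. The side view shows the grip block at (268, 238) and the lever tip at (320, 312). I'll check the lever's height before moving.

```bash
cat > h.py <<'E'
from station import arm
import numpy as np, cv2
from scipy.spatial.transform import Rotation as R
def ray(c,px):
    k=arm.calibration(c); K=np.array([[k['fx'],0,k['cx']],[0,k['fy'],k['cy']],[0,0,1]])
    p=cv2.undistortPoints(np.array([[px]],float),K,np.array(k['dist_coeffs']))[0,0]
    T=np.array(k['world_from_camera']); d=T[:3,:3]@[p[0],p[1],1]; return T[:3,3],d/np.linalg.norm(d)
def tri(cp):
    A=np.zeros((3,3));b=np.zeros(3)
    for c,px in cp:
        o,d=ray(c,px);P=np.eye(3)-np.outer(d,d);A+=P;b+=P@o
    x=np.linalg.solve(A,b)
    return x,[np.linalg.norm((np.eye(3)-np.outer(d,d))@(x-o)) for o,d in (ray(c,px) for c,px in cp)]
def rel(pos,yaw,frm=None):
    "shift (cm) and turn (deg) in tool axes to reach a TCP pose, tool down"
    s=arm.get_state(); p,Rm=(s['eef_pos'],R.from_euler('xyz',s['ee_rot'])) if frm is None else (frm[0],R.from_euler('xyz',frm[1]))
    T=R.from_euler('xyz',[np.pi,0,yaw])
    return np.round(Rm.inv().apply(np.array(pos)-p)*100,2),np.round((Rm.inv()*T).as_rotvec(degrees=True),2)
E
python3 - <<'E'
from h import *
print(tri([('top',(2,292)),('side',(318,312))]),tri([('top',(40,238)),('side',(195,348))]))
for p,y in [((0.171,0.653,0.36),-.256),((0.40,0.42,0.36),-.2),((0.53,0.1,0.30),-.079),((0.545,-0.19,0.24),-.079)]: print(rel(p,y))
E
```

```text
(array([0.3871569 , 0.41703576, 0.29394255]), [np.float64(0.001844824742307673), np.float64(0.0018448247423076406)]) (array([0.49243084, 0.41702041, 0.20959318]), [np.float64(0.010708004908831984), np.float64(0.01070800490883194)])
(array([  0.02,  -0.  , -13.34]), array([0.  , 0.  , 0.01]))
(array([ 28.07,  16.74, -13.34]), array([ 0. ,  0. , -3.2]))
(array([48.75, 44.41, -7.34]), array([  0.  ,   0.  , -10.13]))
(array([57.54, 72.09, -1.34]), array([  0.  ,   0.  , -10.13]))
```

The lever tip is at about (0.39, 0.42, 0.29), right on the direct path, so I'll go over it at z ≈ 0.42.

```bash
python3 -m crank '[{"dz":-5},{"dz":-10},{"dz":-15},{"dz":-19},{"dx":4,"dy":2.4,"dz":-19},{"dx":8.5,"dy":5,"dz":-19},{"dx":13.4,"dy":8,"dz":-19},{"dx":18.4,"dy":11,"dz":-19},{"dx":23.3,"dy":14,"dz":-19,"wz":-2},{"dx":28,"dy":17,"dz":-19,"wz":-4}]' 4.4 20
python3 - <<'E'
from h import *
for p,y in [((0.53,0.1,0.40),-.079),((0.545,-0.185,0.26),-.079)]: print(rel(p,y))
E
```

```text
(array([ 48.75,  44.41, -17.34]), array([  0.  ,   0.  , -10.13]))
(array([57.41, 71.6 , -3.34]), array([  0.  ,   0.  , -10.13]))$[0]: bad value
```

```bash
python3 -m crank '[{"dx":0,"dy":0,"dz":-5,"wx":0,"wy":0,"wz":0},{"dx":0,"dy":0,"dz":-10,"wx":0,"wy":0,"wz":0},{"dx":0,"dy":0,"dz":-15,"wx":0,"wy":0,"wz":0},{"dx":0,"dy":0,"dz":-19,"wx":0,"wy":0,"wz":0},{"dx":4,"dy":2.4,"dz":-19,"wx":0,"wy":0,"wz":0},{"dx":8.5,"dy":5,"dz":-19,"wx":0,"wy":0,"wz":0},{"dx":13.4,"dy":8,"dz":-19,"wx":0,"wy":0,"wz":0},{"dx":18.4,"dy":11,"dz":-19,"wx":0,"wy":0,"wz":0},{"dx":23.3,"dy":14,"dz":-19,"wx":0,"wy":0,"wz":-2},{"dx":28,"dy":17,"dz":-19,"wx":0,"wy":0,"wz":-4}]' 4.4 20
python3 - <<'E'
from h import *
for p,y in [((0.53,0.1,0.40),-.079),((0.545,-0.185,0.26),-.079)]: print(rel(p,y))
E
```

```text
t: 2.35
eef_pos: [0.3997, 0.4161, 0.4169]
ee_rot: [-3.141, -0.0, -0.185]
force: [1.3, 1.0, 0.4]
width: 0.0441
gripper_force: 0.0
(array([18.61, 28.68,  1.67]), array([-0.04, -0.01, -6.06]))
(array([25.32, 56.43, 15.66]), array([-0.04, -0.01, -6.06]))
```

```bash
python3 -m crank '[{"dx":3,"dy":4.5,"dz":0,"wx":0,"wy":0,"wz":-1},{"dx":6,"dy":9.2,"dz":0,"wx":0,"wy":0,"wz":-2},{"dx":9,"dy":14,"dz":0,"wx":0,"wy":0,"wz":-3},{"dx":12.2,"dy":19,"dz":1,"wx":0,"wy":0,"wz":-4},{"dx":15.4,"dy":24,"dz":2,"wx":0,"wy":0,"wz":-5},{"dx":18,"dy":29,"dz":3,"wx":0,"wy":0,"wz":-6},{"dx":19.5,"dy":34,"dz":5,"wx":0,"wy":0,"wz":-6},{"dx":21,"dy":39,"dz":7.5,"wx":0,"wy":0,"wz":-6},{"dx":22.5,"dy":44,"dz":10,"wx":0,"wy":0,"wz":-6},{"dx":23.5,"dy":48,"dz":12,"wx":0,"wy":0,"wz":-6}]'
python3 - <<'E'
from h import *
im=arm.grab_frame('wrist'); cv2.imwrite('pics/w1.png',im[:,:,::-1])
for n in ['board_front','board_grip','handle_grip','pointer_tip','rest','board']:
    r=arm.mark_of('wrist',n); print(n,[(np.round(x['centre'],4).tolist(),round(x['confidence'],2)) for x in r[:2]])
print(rel((0.545,-0.19,0.20),-.079))
E
```

```text
t: 3.6
eef_pos: [0.5405, -0.0995, 0.2957]
ee_rot: [3.142, 0.0, -0.082]
force: [1.6, 0.4, -0.7]
width: 0.0444
gripper_force: 0.0
board_front [([0.4814, -0.1062, 0.0774], 0.57)]
board_grip [([0.5016, 0.0935, 0.1044], 0.97)]
handle_grip [([0.5442, -0.1896, 0.1059], 0.92), ([0.6111, -0.2537, 0.0027], 0.2)]
pointer_tip [([0.4828, -0.2453, -0.0012], 0.64)]
rest [([0.4812, -0.1584, 0.0013], 0.68)]
board [([0.4975, 0.0059, 0.0706], 0.97)]
(array([1.11, 9.27, 9.74]), array([-0.02, -0.08, -0.08]))
```

View pics/w1.png

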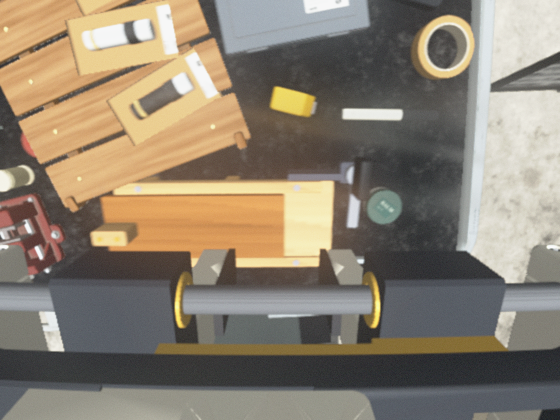

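The wrist view shows the black bar at (362, 180) with the light blade below it at (353, 210). The board's front edge is at column 284 and the block at (112, 235). I'll get the rest's yaw from its edge lines.

Run:
```python
from h import *
def onz(c,px,z):
    o,d=ray(c,px); return o+d*(z-o[2])/d[2]
arm.grab_frame('wrist')
m=arm.masks_of('wrist','rest'); b=arm.masks_of('wrist','board'); h=arm.masks_of('wrist','handle_grip')
for n,mm,z in (('rest',m,.07),('board',b,.084),('handle',h,.119)):
  for e in mm[:1]:
    M=e['pixels']; ys,xs=np.nonzero(M); print(n,e['confidence'],M.sum(),xs.min(),xs.max(),ys.min(),ys.max())
    for lab,axis,sel,f in (('top',0,None,'min'),('right',1,None,'max')):
      if axis==0:
        cols=np.arange(xs.min()+15,xs.max()-15,4); pts=[(c,np.nonzero(M[:,c])[0].min()-.5) for c in cols if M[:,c].any()]
      else:
        rows=np.arange(ys.min()+8,ys.max()-8,2); pts=[(np.nonzero(M[r])[0].max()+.5,r) for r in rows if M[r].any()]
      P=np.array([onz('wrist',p,z) for p in pts])[:,:2]
      if len(P)<4: continue
      for _ in range(4):
        c=P.mean(0); v=np.linalg.svd(P-c)[2][0]; n_=np.array([-v[1],v[0]]); r=abs((P-c)@n_); P=P[r<=np.quantile(r,.85)]
      print('  ',lab,c.round(4),'angle deg',np.degrees(np.arctan2(v[1],v[0])).round(2)%180,r.max().round(4))
```

```text
rest 0.94 8881 116 373 157 267
   top [ 0.5555 -0.0383] angle deg 89.68 0.0032
   right [ 0.495  -0.1833] angle deg 142.48 0.0075
board 0.85 10785 93 285 194 257
   top [0.5402 0.0043] angle deg 85.78 0.0003
   right [ 0.4903 -0.1014] angle deg 175.82 0.0
```

```bash
python3 -m crank '[{"dx":0.3,"dy":4.5,"dz":2,"wx":0,"wy":0,"wz":-0.5},{"dx":0.8,"dy":8.3,"dz":5,"wx":0,"wy":0,"wz":-0.5},{"dx":1,"dy":9.3,"dz":8,"wx":0,"wy":0,"wz":-0.5},{"dx":1,"dy":9.3,"dz":11,"wx":0,"wy":0,"wz":-0.5},{"dx":1,"dy":9.3,"dz":14,"wx":0,"wy":0,"wz":-0.5},{"dx":1,"dy":9.3,"dz":16.5,"wx":0,"wy":0,"wz":-0.5},{"dx":1,"dy":9.3,"dz":18.5,"wx":0,"wy":0,"wz":-0.5},{"dx":1,"dy":9.3,"dz":19.8,"wx":0,"wy":0,"wz":-0.5},{"dx":1,"dy":9.3,"dz":20.6,"wx":0,"wy":0,"wz":-0.5},{"dx":1,"dy":9.3,"dz":20.6,"wx":0,"wy":0,"wz":-0.5}]'
python3 - <<'E'
from h import *
im=arm.grab_frame('wrist'); cv2.imwrite('pics/w2.png',im[:,:,::-1])
E
```

```text
t: 5.4
eef_pos: [0.5433, -0.1909, 0.0905]
ee_rot: [3.142, 0.0, -0.072]
force: [-0.3, -0.7, 0.5]
width: 0.044
gripper_force: 0.0
```

View pics/w2.png

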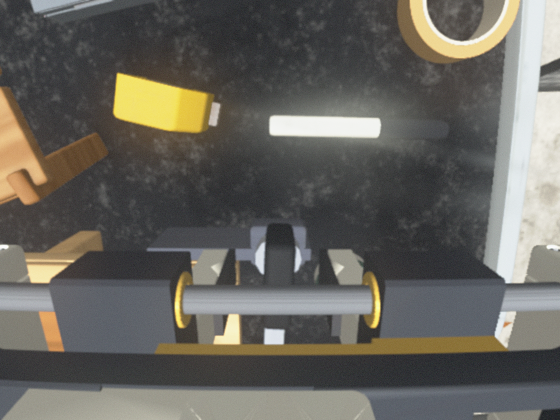

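The bar is at (280, 250), centred between the fingers, so I'll close on it.

```bash
python3 -m crank '[{"dx":0,"dy":0,"dz":0,"wx":0,"wy":0,"wz":0},{"dx":0,"dy":0,"dz":0,"wx":0,"wy":0,"wz":0},{"dx":0,"dy":0,"dz":0,"wx":0,"wy":0,"wz":0},{"dx":0,"dy":0,"dz":0,"wx":0,"wy":0,"wz":0},{"dx":0,"dy":0,"dz":0,"wx":0,"wy":0,"wz":0},{"dx":0,"dy":0,"dz":0,"wx":0,"wy":0,"wz":2},{"dx":0,"dy":0,"dz":0,"wx":0,"wy":0,"wz":4},{"dx":0,"dy":0,"dz":0,"wx":0,"wy":0,"wz":7},{"dx":0,"dy":0,"dz":0,"wx":0,"wy":0,"wz":10},{"dx":0,"dy":0,"dz":0,"wx":0,"wy":0,"wz":10}]' 1 15
```

```text
t: 6.7
eef_pos: [0.5436, -0.1911, 0.0908]
ee_rot: [3.142, -0.001, -0.248]
force: [0.5, -4.6, 2.1]
width: 0.0143
gripper_force: 15.0
```

```bash
python3 -m crank '[{"dx":0,"dy":0,"dz":0,"wx":0,"wy":0,"wz":7},{"dx":0,"dy":0,"dz":0,"wx":0,"wy":0,"wz":14},{"dx":0,"dy":0,"dz":0,"wx":0,"wy":0,"wz":21},{"dx":0,"dy":0,"dz":0,"wx":0,"wy":0,"wz":28},{"dx":0,"dy":0,"dz":0,"wx":0,"wy":0,"wz":35},{"dx":0,"dy":0,"dz":0,"wx":0,"wy":0,"wz":42},{"dx":0,"dy":0,"dz":0,"wx":0,"wy":0,"wz":49},{"dx":0,"dy":0,"dz":0,"wx":0,"wy":0,"wz":56},{"dx":0,"dy":0,"dz":0,"wx":0,"wy":0,"wz":61},{"dx":0,"dy":0,"dz":0,"wx":0,"wy":0,"wz":61}]'
```

```text
t: 7.95
eef_pos: [0.5441, -0.1906, 0.0908]
ee_rot: [-3.14, -0.0, -1.31]
force: [3.3, -0.5, 1.2]
width: 0.0138
gripper_force: 15.0
```

```bash
python3 -m crank '[{"dx":0,"dy":0,"dz":0,"wx":0,"wy":0,"wz":3},{"dx":0,"dy":0,"dz":0,"wx":0,"wy":0,"wz":5},{"dx":0,"dy":0,"dz":0,"wx":0,"wy":0,"wz":7},{"dx":0,"dy":0,"dz":0,"wx":0,"wy":0,"wz":8},{"dx":0,"dy":0,"dz":0,"wx":0,"wy":0,"wz":9},{"dx":0,"dy":0,"dz":0,"wx":0,"wy":0,"wz":9.6},{"dx":0,"dy":0,"dz":0,"wx":0,"wy":0,"wz":10.2},{"dx":0,"dy":0,"dz":0,"wx":0,"wy":0,"wz":10.5},{"dx":0,"dy":0,"dz":0,"wx":0,"wy":0,"wz":10.5},{"dx":0,"dy":0,"dz":0,"wx":0,"wy":0,"wz":10.5}]'; python3 -c "
from h import *
s=arm.get_state();print(s['moment'],s['ee_rot'])"
```

```text
t: 9.2
eef_pos: [0.5442, -0.1906, 0.0908]
ee_rot: [-3.14, 0.0, -1.494]
force: [4.2, 1.6, 1.0]
width: 0.0143
gripper_force: 15.2
[ 0.97693713 -1.82610857  0.4115119 ] [-3.13999519e+00  7.39557738e-05 -1.49377032e+00]
```

The handle has turned 1.42 rad and the moment about its axis has risen, so it is at its open stop. I'll release and rise.

```bash
python3 -m crank '[{"dx":0,"dy":0,"dz":0,"wx":0,"wy":0,"wz":0},{"dx":0,"dy":0,"dz":0,"wx":0,"wy":0,"wz":0},{"dx":0,"dy":0,"dz":0,"wx":0,"wy":0,"wz":0},{"dx":0,"dy":0,"dz":-2,"wx":0,"wy":0,"wz":0},{"dx":0,"dy":0,"dz":-5,"wx":0,"wy":0,"wz":0},{"dx":-1,"dy":0,"dz":-9,"wx":0,"wy":0,"wz":0},{"dx":-5,"dy":0,"dz":-12,"wx":0,"wy":0,"wz":2},{"dx":-10,"dy":1,"dz":-12,"wx":0,"wy":0,"wz":4},{"dx":-15,"dy":2,"dz":-12,"wx":0,"wy":0,"wz":7},{"dx":-20,"dy":2,"dz":-12,"wx":0,"wy":0,"wz":8.6}]' 4.4
python3 - <<'E'
from h import *
im=arm.grab_frame('wrist'); cv2.imwrite('pics/w3.png',im[:,:,::-1])
for c in ['wrist','top']:
  if c=='top': im=arm.grab_frame(c); cv2.imwrite('pics/top3.png',cv2.resize(im[180:290,190:430,::-1],None,fx=3,fy=3))
  for n in ['board_front','board_grip','handle_grip','pointer_tip','board']:
    r=arm.mark_of(c,n); print(c,n,[(np.round(x['centre'],4).tolist(),round(x['confidence'],2)) for x in r[:2]])
print(rel((0.503,0.095,0.2),-1.644))
E
```

```text
t: 10.45
eef_pos: [0.5069, 0.008, 0.2107]
ee_rot: [3.141, 0.0, -1.647]
force: [2.4, 0.7, 0.4]
width: 0.0439
gripper_force: 0.0
wrist board_front [([0.4823, -0.1036, 0.0773], 0.84)]
wrist board_grip []
wrist handle_grip []
wrist pointer_tip [([0.6354, -0.1301, -0.0055], 0.42)]
wrist board [([0.4986, 0.0041, 0.0687], 0.72), ([0.6356, -0.1288, -0.0021], 0.44)]
top board_front [([0.4813, -0.1019, 0.0782], 0.91)]
top board_grip [([0.4996, 0.0967, 0.1054], 0.6), ([0.6094, -0.2525, -0.004], 0.49)]
top handle_grip [([0.5478, -0.1874, 0.1072], 0.75)]
top pointer_tip [([0.4248, -0.2958, 0.0792], 0.45)]
top board [([0.4942, 0.0095, 0.0703], 0.73)]
(array([-8.82,  1.19,  1.04]), array([ 0.01, -0.01, -0.14]))
```

View pics/w3.png

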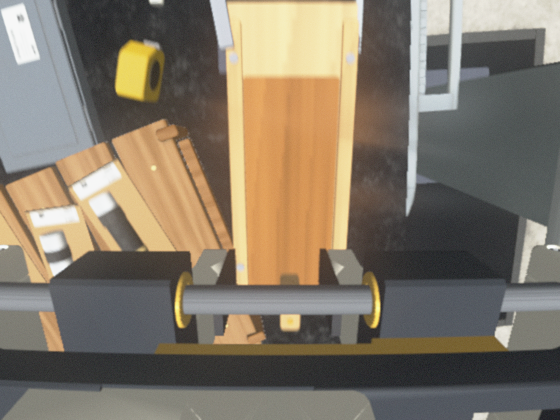

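View pics/top3.png

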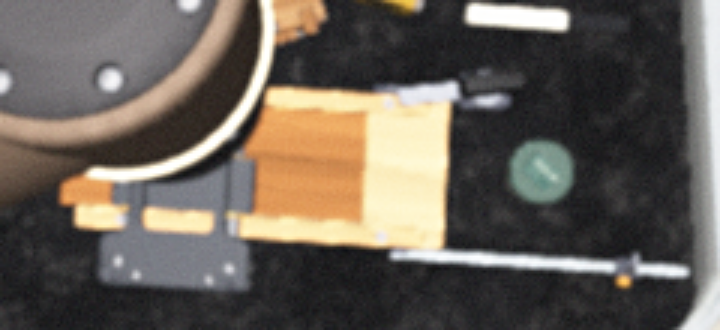

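The handle now lies open along the rest's side, at (490, 80) in the top crop. In the wrist view the board runs between columns 245 and 339, and the block is at (290, 322), slightly right of the gripper's centre line at 280.

Run:
```python
from h import *
def onz(c,px,z):
    o,d=ray(c,px); return o+d*(z-o[2])/d[2]
for p,z in (((245.5,78),.084),((338.5,78),.084),((250,250),.084),((333,250),.084),((290,318),.106)): print(p,onz('wrist',p,z).round(4))
m=arm.masks_of('wrist','board')[0]['pixels']; 
for r in (90,130,170,210,245):
    x=np.nonzero(m[r])[0]; a,b=onz('wrist',(x.min()-.5,r),.084),onz('wrist',(x.max()+.5,r),.084); print(r,x.min(),x.max(),((a+b)/2).round(4),np.linalg.norm(a-b).round(4))
```

```text
(245.5, 78) [ 0.5281 -0.1016  0.084 ]
(338.5, 78) [ 0.4515 -0.0959  0.084 ]
(250, 250) [0.5394 0.0509 0.084 ]
(333, 250) [0.4606 0.057  0.084 ]
(290, 318) [0.5062 0.1136 0.106 ]
90 243 337 [ 0.4921 -0.0894  0.084 ] 0.0791
130 244 336 [ 0.4943 -0.0568  0.084 ] 0.0798
170 246 334 [ 0.4965 -0.0224  0.084 ] 0.0788
210 247 332 [0.4994 0.0144 0.084 ] 0.0789
245 248 329 [0.5025 0.0487 0.084 ] 0.0777
```

```bash
python3 -m crank '[{"dx":-4.5,"dy":0.5,"dz":0,"wx":0,"wy":0,"wz":0},{"dx":-8.5,"dy":1,"dz":1,"wx":0,"wy":0,"wz":0},{"dx":-8.9,"dy":1,"dz":3.5,"wx":0,"wy":0,"wz":0},{"dx":-8.9,"dy":1,"dz":6,"wx":0,"wy":0,"wz":0},{"dx":-8.9,"dy":1,"dz":8.5,"wx":0,"wy":0,"wz":0},{"dx":-8.9,"dy":1,"dz":10.2,"wx":0,"wy":0,"wz":0},{"dx":-8.9,"dy":1,"dz":11.4,"wx":0,"wy":0,"wz":0},{"dx":-8.9,"dy":1,"dz":12,"wx":0,"wy":0,"wz":0},{"dx":-8.9,"dy":1,"dz":12.2,"wx":0,"wy":0,"wz":0},{"dx":-8.9,"dy":1,"dz":12.2,"wx":0,"wy":0,"wz":0}]'
python3 - <<'E'
from h import *
im=arm.grab_frame('wrist'); cv2.imwrite('pics/w4.png',im[:,:,::-1])
E
```

```text
t: 12.35
eef_pos: [0.5051, 0.0965, 0.089]
ee_rot: [-3.141, 0.0, -1.645]
force: [0.2, 0.6, -0.2]
width: 0.0438
gripper_force: 0.0
```

View pics/w4.png

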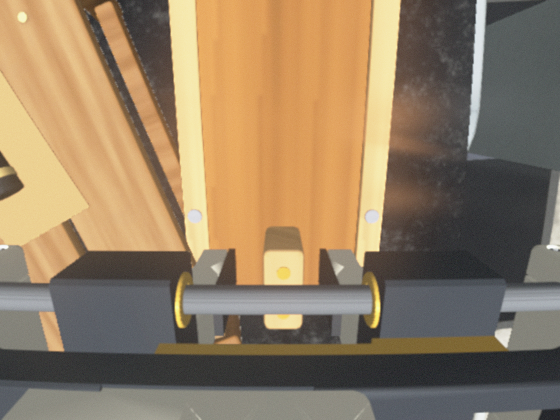

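The block is at columns 264–302 and the fingers are centred near 279, so I'll shift 1.5 mm right and close.

```bash
python3 -m crank '[{"dx":0,"dy":0.15,"dz":0,"wx":0,"wy":0,"wz":0},{"dx":0,"dy":0.15,"dz":0,"wx":0,"wy":0,"wz":0},{"dx":0,"dy":0.15,"dz":0,"wx":0,"wy":0,"wz":0},{"dx":0,"dy":0.15,"dz":0,"wx":0,"wy":0,"wz":0},{"dx":0,"dy":0.15,"dz":0,"wx":0,"wy":0,"wz":0},{"dx":0,"dy":0.15,"dz":0,"wx":0,"wy":0,"wz":0},{"dx":0,"dy":0.15,"dz":0,"wx":0,"wy":0,"wz":0},{"dx":0,"dy":0.15,"dz":0,"wx":0,"wy":0,"wz":0},{"dx":0,"dy":0.15,"dz":0,"wx":0,"wy":0,"wz":0},{"dx":0,"dy":0.15,"dz":0,"wx":0,"wy":0,"wz":0}]' 1 45
python3 - <<'E'
from h import *
def onz(c,px,z):
    o,d=ray(c,px); return o+d*(z-o[2])/d[2]
# pointer tip from top/side and front
for c in ('side','side','top'):
    im=arm.grab_frame(c)
    for n in ['board_front','pointer_tip']:
        r=arm.mark_of(c,n); print(c,n,[(np.round(x['centre'],4).tolist(),round(x['confidence'],2)) for x in r[:2]])
    cv2.imwrite(f'pics/{c}5.png',im[:,:,::-1])
a=cv2.resize(cv2.imread('pics/side5.png')[150:290,230:350],None,fx=4,fy=4,interpolation=2)
b=cv2.resize(cv2.imread('pics/top5.png')[190:290,300:430],None,fx=3,fy=3,interpolation=2)
c=np.zeros((560,780,3),np.uint8); c[:,:480]=a; b=b[:, 90:390]; c[:300,480:]=b; cv2.imwrite('pics/c5.png',c)
s=arm.get_state();print(s['moment'],s['force'])
E
```

```text
t: 13.65
eef_pos: [0.5032, 0.0965, 0.0887]
ee_rot: [3.141, 0.0, -1.645]
force: [-3.0, 0.5, 6.2]
width: 0.018
gripper_force: 45.0
side board_front [([0.4895, -0.105, 0.0751], 0.91)]
side pointer_tip [([0.4194, -0.2988, 0.076], 0.63)]
side board_front [([0.488, -0.1035, 0.0765], 0.7)]
side pointer_tip [([0.422, -0.3027, 0.0775], 0.39)]
top board_front [([0.4813, -0.1021, 0.0795], 0.98)]
top pointer_tip [([0.488, -0.2418, -0.0016], 0.56), ([0.4226, -0.2991, 0.0797], 0.5)]
[ 0.41497134  1.11833548 -0.15802556] [-3.54673845  0.91071763  5.38462494]
```

View pics/c5.png

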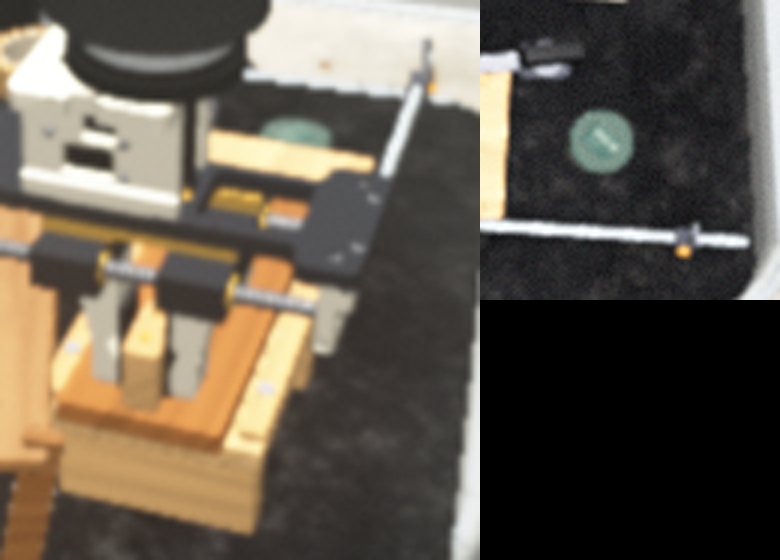

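The block is gripped at 18 mm width. The handle is open, and the pointer carrier is at (683, 240) in the crop. The remaining slide is about 20 cm, so I'll do 12 cm first and check the forces.

```bash
python3 -m crank '[{"dx":0.5,"dy":0,"dz":0,"wx":0,"wy":0,"wz":0},{"dx":1.5,"dy":0,"dz":0,"wx":0,"wy":0,"wz":0},{"dx":3,"dy":0,"dz":0,"wx":0,"wy":0,"wz":0},{"dx":4.5,"dy":0,"dz":0,"wx":0,"wy":0,"wz":0},{"dx":6,"dy":0,"dz":0,"wx":0,"wy":0,"wz":0},{"dx":7.5,"dy":0,"dz":0,"wx":0,"wy":0,"wz":0},{"dx":9,"dy":0,"dz":0,"wx":0,"wy":0,"wz":0},{"dx":10.5,"dy":0,"dz":0,"wx":0,"wy":0,"wz":0},{"dx":11.5,"dy":0,"dz":0,"wx":0,"wy":0,"wz":0},{"dx":12,"dy":0,"dz":0,"wx":0,"wy":0,"wz":0}]'
python3 - <<'E'
from h import *
for c in ('side','top'):
    im=arm.grab_frame(c); cv2.imwrite(f'pics/{c}6.png',im[:,:,::-1])
    for n in ['board_front','pointer_tip']:
        r=arm.mark_of(c,n); print(c,n,[(np.round(x['centre'],4).tolist(),round(x['confidence'],2)) for x in r[:2]])
s=arm.get_state();print(s['moment'],s['force'],s['eef_pos'])
E
```

```text
t: 15.35
eef_pos: [0.4945, -0.0237, 0.0887]
ee_rot: [-3.141, 0.0, -1.646]
force: [-0.1, 4.9, 5.7]
width: 0.0173
gripper_force: 45.0
side board_front [([0.481, -0.2204, 0.0763], 0.83)]
side pointer_tip []
top board_front [([0.4732, -0.2211, 0.0812], 0.6)]
top pointer_tip [([0.423, -0.2965, 0.0782], 0.63)]
[-1.4240131  -0.53546896  0.05844779] [ 0.37655175 -5.66523832  5.29931077] [ 0.494344   -0.02375922  0.08869137]
```

```bash
python3 -m crank '[{"dx":0.3,"dy":0,"dz":0,"wx":0,"wy":0,"wz":0},{"dx":1,"dy":0,"dz":0,"wx":0,"wy":0,"wz":0},{"dx":2,"dy":0,"dz":0,"wx":0,"wy":0,"wz":0},{"dx":3,"dy":0,"dz":0,"wx":0,"wy":0,"wz":0},{"dx":4,"dy":0,"dz":0,"wx":0,"wy":0,"wz":0},{"dx":5,"dy":0,"dz":0,"wx":0,"wy":0,"wz":0},{"dx":5.7,"dy":0,"dz":0,"wx":0,"wy":0,"wz":0},{"dx":6.2,"dy":0,"dz":0,"wx":0,"wy":0,"wz":0},{"dx":6.5,"dy":0,"dz":0,"wx":0,"wy":0,"wz":0},{"dx":6.5,"dy":0,"dz":0,"wx":0,"wy":0,"wz":0}]'
python3 - <<'E'
from h import *
for c in ('side','top','wrist'):
  for k in range(3):
    im=arm.grab_frame(c); cv2.imwrite(f'pics/{c}7.png',im[:,:,::-1])
    for n in ['board_front','pointer_tip']:
        r=arm.mark_of(c,n); print(c,n,[(np.round(x['centre'],4).tolist(),round(x['confidence'],2)) for x in r[:2]])
s=arm.get_state();print(s['t'],s['moment'],s['force'],s['eef_pos'])
a=cv2.resize(cv2.imread('pics/wrist7.png')[0:180,130:430],None,fx=2,fy=2,interpolation=2)
b=cv2.resize(cv2.imread('pics/top7.png')[200:290,320:420],None,fx=6,fy=6,interpolation=2)[:540]
cc=np.zeros((600,800,3),np.uint8); cc[:360,:200]=a[:,200:400]; cc[:540,200:]=b; cv2.imwrite('pics/c7.png',cc)
E
```

```text
t: 16.9
eef_pos: [0.4899, -0.0875, 0.0887]
ee_rot: [-3.141, 0.0, -1.645]
force: [1.3, 2.5, 5.2]
width: 0.0178
gripper_force: 45.0
side board_front [([0.4807, -0.2893, 0.074], 0.7)]
side pointer_tip []
side board_front [([0.4773, -0.2886, 0.0755], 0.74), ([0.4926, -0.0894, 0.1009], 0.7)]
side pointer_tip []
side board_front [([0.4778, -0.2881, 0.0733], 0.66), ([0.5404, -0.1924, 0.1044], 0.43)]
side pointer_tip []
top board_front [([0.4731, -0.2836, 0.0777], 0.77)]
top pointer_tip [([0.4216, -0.2989, 0.0786], 0.6)]
top board_front []
top pointer_tip [([0.4232, -0.2946, 0.0828], 0.57)]
top board_front [([0.4693, -0.2863, 0.0777], 0.64)]
top pointer_tip [([0.424, -0.2981, 0.0792], 0.58)]
wrist board_front []
wrist pointer_tip []
wrist board_front []
wrist pointer_tip []
wrist board_front []
wrist pointer_tip []
18.25 [ 0.59811797 -0.34552514 -0.00422946] [0.39283443 1.94393586 5.56977686] [ 0.48984468 -0.08753819  0.08866609]
```

View pics/c7.png

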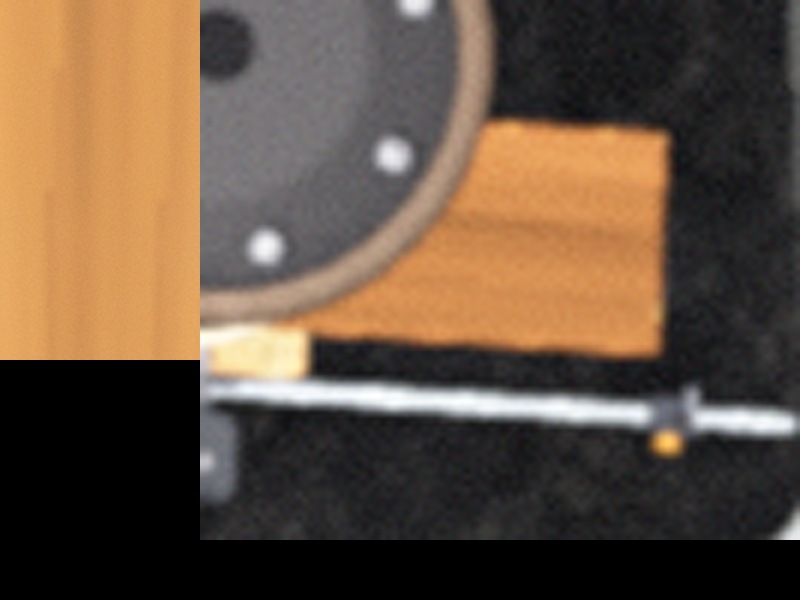

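View pics/wrist7.png

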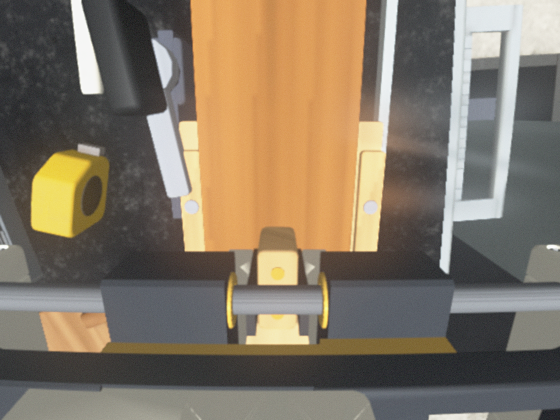

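The top crop shows the front edge from (668, 132) to (660, 355) and the pointer's tip at (692, 386). I'll compute the remaining distance from these.

Run:
```python
from h import *
def onz(c,px,z):
    o,d=ray(c,px); return o+d*(z-o[2])/d[2]
f=lambda x,y:(320+(x-200)/6-.4,200+y/6-.4)
A=onz('top',f(668,132),.084);B=onz('top',f(660,355),.084)
# subpixel: profile of front edge from image
im=cv2.imread('pics/top7.png').astype(float)
g=im[:,:,2]-im[:,:,0]
P=[]
for r in range(225,257):
    row=g[r,380:410]; h=(row[:8].mean()+row[20:].mean())/2; i=np.nonzero((row[:-1]>h)&(row[1:]<=h))[0][0]
    P.append(onz('top',(380+i+(row[i]-h)/(row[i]-row[i+1]),r),.084)[:2])
P=np.array(P);c=P.mean(0);v=np.linalg.svd(P-c)[2][0]
print(A,B,c,np.degrees(np.arctan2(v[1],v[0])),'width',np.linalg.norm(A-B))
u=np.array([-.0741,-.9973])
G=im.sum(2)/3; print(G[260:272,394:408].round().astype(int))
for q in ((690,386),(692,386),(694,390)):
    T=onz('top',f(*q),.077); print(T,(T[:2]-c)@u, (T[:2]-c)@[.9973,-.0741])
```

```text
[ 0.5167204  -0.29189219  0.084     ] [ 0.43637119 -0.28562619  0.084     ] [ 0.4757085  -0.28859842] 175.54438148870722 width 0.08059316556423289
[[ 36  29  31  33  28  25  31  28  26  28  25  32  28  37]
 [ 26  22  29  23  23  23  25  30  27  28  25  27  31  36]
 [ 24  20  18  31  23  21  28  23  26  27  26  34  36  36]
 [ 26  36  28  18  24  20  28  39  46  42  29  38  38  38]
 [ 20  24  31  26  26  27  59  80  87  51  34  35  34  41]
 [ 39  42  49  51  48  48  86 125 132  81  31  31  33  39]
 [ 77  78  84  82  81  82 108 149 150  89  42  41  34  39]
 [144 120 106 112 108 103 122 156 157 120  97  90  87  85]
 [198 152 124 115 110 102 114 154 179 184 182 183 178 179]
 [199 149 120 110 101  90  96 138 199 227 237 235 237 237]
 [152 121 106 106  99  87  93 130 181 217 221 220 224 231]
 [ 89  90 108 125 120 104  96 108 136 155 145 143 152 170]]
[ 0.42510029 -0.29789117  0.077     ] 0.013017731706647549 -0.04978297272818446
[ 0.42509266 -0.29861129  0.077     ] 0.013736466417938973 -0.04973722416823119
[ 0.42365047 -0.29926942  0.077     ] 0.014499685378487222 -0.05112674654899815
```

About 13.3 mm is left. I'll move 11.5 mm and measure again with averaged frames.

```bash
python3 -m crank '[{"dx":0.1,"dy":0,"dz":0,"wx":0,"wy":0,"wz":0},{"dx":0.3,"dy":0,"dz":0,"wx":0,"wy":0,"wz":0},{"dx":0.5,"dy":0,"dz":0,"wx":0,"wy":0,"wz":0},{"dx":0.7,"dy":0,"dz":0,"wx":0,"wy":0,"wz":0},{"dx":0.9,"dy":0,"dz":0,"wx":0,"wy":0,"wz":0},{"dx":1.05,"dy":0,"dz":0,"wx":0,"wy":0,"wz":0},{"dx":1.15,"dy":0,"dz":0,"wx":0,"wy":0,"wz":0},{"dx":1.15,"dy":0,"dz":0,"wx":0,"wy":0,"wz":0},{"dx":1.15,"dy":0,"dz":0,"wx":0,"wy":0,"wz":0},{"dx":1.15,"dy":0,"dz":0,"wx":0,"wy":0,"wz":0}]'
cat > m.py <<'E'
from h import *
import sys
def onz(c,px,z):
    o,d=ray(c,px); return o+d*(z-o[2])/d[2]
im=np.mean([arm.grab_frame('top').astype(float) for _ in range(10)],0)[:,:,::-1]
cv2.imwrite('pics/top%s.png'%sys.argv[1],im)
g=im[:,:,2]-im[:,:,0]; P=[]
for r in range(226,256):
    row=g[r,380:416]; h=(row[:8].mean()+row[30:].mean())/2; i=np.nonzero((row[:-1]>h)&(row[1:]<=h))[0][0]
    P.append(onz('top',(380+i+(row[i]-h)/(row[i]-row[i+1]),r),.084)[:2])
P=np.array(P);c=P.mean(0);v=np.linalg.svd(P-c)[2][0]; ang=np.degrees(np.arctan2(v[1],v[0]))
G=im.sum(2)/3; W=G[262:266,397:407]-G[260:264,408:414].mean(); print(W.round().astype(int))
for r in (264,265):
    w=np.clip(G[r,397:407]-40,0,None); x=(w*np.arange(397,407)).sum()/w.sum()
    T=onz('top',(x,r),.077); u=np.array([-.0741,-.9973]); print(r,x,T.round(4),c.round(4),ang,'left mm',((T[:2]-c)@u*1e3).round(2),'lat',((T[:2]-c)@[.9973,-.0741]*1e3).round(1))
s=arm.get_state();print(s['t'],s['force'],s['moment'],s['eef_pos'])
E
python3 m.py 8
```

```text
t: 19.5
eef_pos: [0.4891, -0.0986, 0.0887]
ee_rot: [-3.141, 0.001, -1.644]
force: [0.6, 4.6, 5.5]
width: 0.0178
gripper_force: 45.0
[[-16 -15 -15 -15 -14 -13 -14  -8  -8  -4]
 [-17 -14 -14  -6   4   6  -4  -8  -7  -3]
 [-11 -10 -11  15  49  51  18  -8  -6   0]
 [ 12   9  10  42  90  92  41  -6  -9  -3]]
264 401.538563477339 [ 0.425  -0.2985  0.077 ] [ 0.4756 -0.2997] 175.04022423823966 left mm 2.51 lat -50.6
265 401.1576539589443 [ 0.4228 -0.2976  0.077 ] [ 0.4756 -0.2997] 175.04022423823966 left mm 1.76 lat -52.8
20.0 [0.31369555 4.86888165 5.27749628] [ 1.57353934 -0.20470047 -0.00572379] [ 0.48910715 -0.09862729  0.08870662][ WARN:0@8.248] global loadsave.cpp:1063 imwrite_ Unsupported depth image for selected encoder is fallbacked to CV_8U.
```

```bash
python3 -m crank '[{"dx":0.05,"dy":0,"dz":0,"wx":0,"wy":0,"wz":0},{"dx":0.1,"dy":0,"dz":0,"wx":0,"wy":0,"wz":0},{"dx":0.15,"dy":0,"dz":0,"wx":0,"wy":0,"wz":0},{"dx":0.2,"dy":0,"dz":0,"wx":0,"wy":0,"wz":0},{"dx":0.25,"dy":0,"dz":0,"wx":0,"wy":0,"wz":0},{"dx":0.27,"dy":0,"dz":0,"wx":0,"wy":0,"wz":0},{"dx":0.27,"dy":0,"dz":0,"wx":0,"wy":0,"wz":0},{"dx":0.27,"dy":0,"dz":0,"wx":0,"wy":0,"wz":0},{"dx":0.27,"dy":0,"dz":0,"wx":0,"wy":0,"wz":0},{"dx":0.27,"dy":0,"dz":0,"wx":0,"wy":0,"wz":0}]'
python3 m.py 9 2>/dev/null; python3 -c "
import cv2,numpy as np
from h import arm
s=arm.grab_frame('side')[:,:,::-1]
a=cv2.resize(s[150:270,250:360],None,fx=4,fy=4); b=cv2.resize(cv2.imread('pics/top9.png')[215:285,370:420],None,fx=7,fy=7,interpolation=2)
c=np.zeros((490,790,3),np.uint8);c[:480,:440]=a;c[:,440:]=b;cv2.imwrite('pics/c9.png',c)"
```

```text
t: 21.25
eef_pos: [0.4889, -0.1012, 0.0887]
ee_rot: [-3.141, 0.001, -1.644]
force: [-0.4, 5.0, 5.6]
width: 0.0176
gripper_force: 45.0
[[-12 -16 -16 -16 -13 -12 -13 -10  -5  -5]
 [-16 -14 -11  -8   6   8  -5 -10  -5  -3]
 [-10  -8  -8  15  49  52  19  -8  -6  -1]
 [ 13   9  11  43  90  93  39  -6  -9  -3]]
264 401.5579748163694 [ 0.425  -0.2985  0.077 ] [ 0.4755 -0.3023] 174.85615765059256 left mm -0.0 lat -50.7
265 401.13701192424594 [ 0.4228 -0.2975  0.077 ] [ 0.4755 -0.3023] 174.85615765059256 left mm -0.84 lat -52.9
21.75 [-0.1921771   4.55120113  5.92898042] [ 1.84699949 -0.09696755 -0.04715157] [ 0.48892933 -0.1012044   0.08870766]
```

View pics/c9.png

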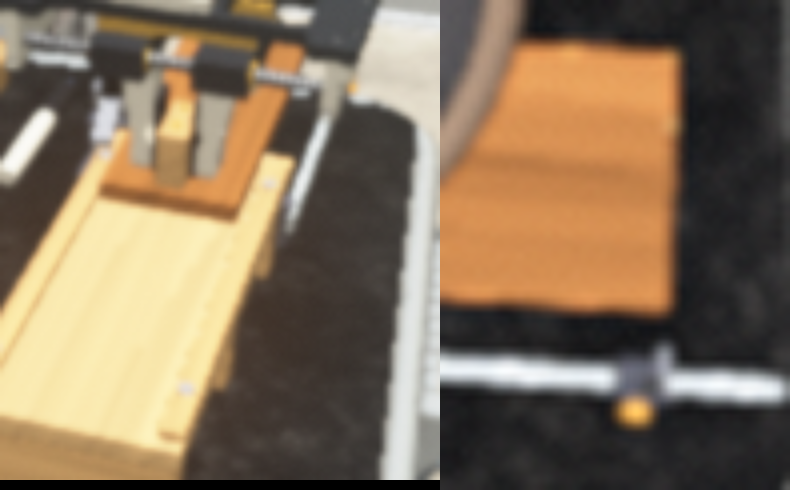

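The front edge extrapolates to the pointer tip at (665, 347) in the top crop once the 7 mm height difference is allowed for. In the side crop the board lies flat on the rest and is still held by the gripper.

```bash
python3 -c "
from station import arm
print(arm.job_done())"
```

```text
the job is handed in; nothing more can be done
None
```

The stop is turned open, the board's front edge is even with the pointer tip to about 1 mm by the top camera, the board is still held level and still, and the job is handed in; no verdict came back.

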